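# Close the sample cool box: fold the inner flap, then shut the cover

## Robot

A 6-joint arm with a two-finger parallel gripper is mounted at the origin on the work surface. World frame = base frame: x ahead of the robot, y to its left, z up, the work surface at z = 0. Lengths are in m, angles in rad, forces in N, time in s.
With the tool pointing down it reaches from about 0.4 to 0.825 m from the base axis. Payload 7 kg.
Tool frame: the origin (TCP) lies between the finger pads; the fingertips stand 22 mm ahead of it and the grasp point (between the pads) lies 3 mm ahead of it; z points along the fingers, y is the direction in which the jaws open and shut (so a half turn about z gives the same grasp; the last joint's range is limited). The gripper opens to 88 mm and grips with 3 to 60 N. Pads are 19 mm wide; open, the fingers measure 130 mm over their backs; the gripper's body (78 mm by 193 mm) begins 47 mm behind the grasp point.
Start: joints at [1.46, 0.359, 0.012, 0, -1.224, -0.288], TCP at [0.262, 0.622, 0.222] pointing down, gripper open.
Joint ranges: [-3.07, 3.07], [-1.43, 2.12], [-1.02, 1.25], [-3.03, 1.67], [-3.05, -0], [-3.03, 3.03]. Speed limits (rad/s): [2.39, 2.39, 3.01, 3.14, 3.14, 3.14].

## Interface

Orientations are given as [roll, pitch, yaw] about the fixed x, y, z axes, in that order (R = Rz(yaw) Ry(pitch) Rx(roll)).
In Python, from station import * gives the robot as it stands. The module is installed in compiled form; this text tells all that it offers.
- The arm moves only by the tool move_arm, never from a script. Its argument "rows" is a list of rows, each an object with "delta_rot": the turn, a rotation vector about the world's x, y, z in degrees, a list of three; "delta_pos": the shift along the world's x, y, z in cm, a list of three; "hand": the finger opening in cm, from 0 to 8.76. A call has exactly 10 rows; each row shifts and turns the commanded pose from where the row before left it; what a row does not reach is not made up. A row lasts 1/10 s, in which the tool goes at most 50 mm and 8.59 degrees, less where a joint would pass 70% of its speed; a pose out of reach is approached as far as the arm can. A call is refused whole if a number of a shift passes 5 or a number of a turn 8.59, either way. A call with a gripper value outside its range is refused whole. The fingers move at their own pace and stop on an object; "force" is the grip in N (left out, the last holds). Time passes only in rows, so rows that do not move let the fingers close, or fill a call up. It gives the time, the measured TCP pose, the force and the opening at its end, in the units of the state.
- get_state(): the state, without advancing time (a new reading comes with each control period).
- grab_frame(name): name is "scene" or "side" or "wrist"; returns the picture (420x560x3 uint8, blue, green, red); there is no depth.
- camera_info(name): a dict with "camera_matrix" (3x3 intrinsics, pixels), "dist" ([k1, k2, p1, p2, k3] as OpenCV has them; the pictures are not rectified), "world_from_camera" (4x4, takes a point from camera to world coordinates); the wrist camera has in their place "T_tool_cam" (4x4, takes a point from camera to tool coordinates, whose origin is the TCP and whose axes are the flange's). Camera axes: x right, y down, z forward; pixel columns grow to the right and rows downward; lengths in m; the calibration is good to about 2 mm. A picture is of the moment at which its call begins: read the wrist's pose just before it. camera_info takes no time and is no camera call.
- job_done(): hands the job in, once; it reports no verdict.
The state is a dict: "t": time; "q": joint angles; "qd": joint speeds; "joint_efforts": joint torques, N m; "eef_pos": TCP position; "ee_rot": TCP orientation; "force": force on the tool from outside, world axes, zero at the start; "moment": the same for the moment, N m; "width": finger opening in m.
Only numpy, scipy, OpenCV 4.12 (cv2) and the standard library are available. Lean on these libraries where they do the work, as an engineer would, in place of code of your own. Each camera call takes 0.05 s, during which the arm holds its last target.

## Task

Close up the sample cool box: with your fingertips push the upright metal flap all the way down onto the tubes first, while the cover still stands open, and only then swing the cover over it until it is fully shut. Only push, pick nothing up: the cool box has to stay where it stands, and the spray bottle, tip box, tube stand and vial around it must be left alone.

Things in the scene. Friction and masses are not known exactly. Their poses are not given: they have to be found in the camera images.
- box: Grey open-topped insulated cool box, 160 (x) x 200 (y) x 85 (z) mm, walls 12 mm thick, about 2.3 to 3.4 kg, standing loose on the bench; with a blue block of steel-capped sample tubes inside (caps reach 62 mm above the bench). Origin: centre of its underside, z up. The flap is hinged along its -y side (inside), the cover along its +y side (on the rim). Its yaw is within 0.45 rad of the world axes.
- flap (a joint): Hinge angle of the inner flap, rad: 0 = folded down flat over the tubes, about 1.57 = upright. The hinge is stiff enough to stay where it is left at any angle (friction about 0.07 N m, so 1 N at the edge moves it); it stops at 0 and at 1.65.
- flap_edge (a point): Middle of the flap's free edge. The flap is a perforated aluminium plate 128 mm wide (along the box's x), 110 mm from hinge to free edge, 4 mm thick. Its frame: x along the hinge as the box's x, y from the hinge to the free edge, z out of the face that looks up when it is folded down. This point lies on that face (2 mm from mid-thickness), which looks outwards, away from the cover, while the flap is upright.
- flap_hinge (a point): Middle of the flap's hinge line, fixed in the box at (0, -80, 70) mm of the box frame, at the flap's mid-thickness. Folded down the flap lies level, reaches to y = +30 mm of the box and its upper face is 72 mm above the bench, 13 mm below the rim and between the walls (136 mm apart).
- cover (a joint): Hinge angle of the cover, rad: 0 = shut, 1.57 = upright, more = leaning outwards. Stiff hinge that stays where it is left at any angle (friction about 0.27 N m, plus up to 0.2 N m of weight: up to 3 N at the free edge when leaning out); it stops at 0 and at 2.0. Swung shut while the flap is upright, the cover jams on the flap at about 0.5 rad.
- cover_edge (a point): Middle of the cover's free edge, on its outer face. The cover is a white plastic slab 160 mm wide (along the box's x), 200 mm from hinge to free edge, 10 mm thick. Its frame: x along the hinge as the box's x, -y from the hinge to the free edge, z out of the outer face (up when shut). Shut, the outer face is 96 mm above the bench.
- cover_hinge (a point): Middle of the cover's hinge line, at the level of its inner face, fixed in the box at (0, 100, 86) mm of the box frame.
- spray_bottle: Bystander: pink spray bottle with white head, 80 mm across, 166 mm tall, off the flap side of the box. Origin: centre of its underside.
- tip_box: Bystander: box of pipette tips, 85 x 120 x 59 mm, with perforated orange top, beyond the box. Origin: centre of its underside.
- tube_stand: Bystander: clear stand with eight steel tubes, 90 x 60 x 56 mm, off the cover side of the box. Origin: centre of its underside.
- vial: Bystander: small capped glass vial, 34 mm across, 60 mm tall, on the robot's side of the box. Origin: centre of its underside.

How it is judged:
On the way, in this order (a step that is already met when the one before it is completed fails the run):
1. the flap is folded down flat while the cover still stands open (value of joint flap below 0.07 rad and value of joint cover above 1 rad), for 0.2 s.
2. the cover is shut over the folded flap (value of joint cover below 0.045 rad and value of joint flap below 0.07 rad), for 0.2 s.
At the end, for the whole second after the job is handed in: the flap lies flat (within 0.07 rad, 8 mm at its edge), the cover is shut over it (within 0.045 rad, 9 mm at its edge), the cool box stands level and at rest within 30 mm of where it was, and no bystander has moved 20 mm (all of step 2 and distance of box from where it was at the start of the episode below 0.03 m and angle between box's own z axis and vertical below 0.03 rad and linear speed of box below 0.01 m/s and distance of each of spray_bottle, tip_box, tube_stand, vial from where it was at the start of the episode below 0.02 m); the robot touches nothing.
It fails at once if the cool box is shoved 30 mm, lifted or tipped (distance of box from where it was at the start of the episode above 0.03 m or height (world z) of box above 0.012 m or angle between box's own z axis and vertical above 0.15 rad).
It fails at once if a bystander is moved 20 mm, lifted or knocked over (distance of any of spray_bottle, tip_box, tube_stand, vial from where it was at the start of the episode above 0.02 m or angle between any of spray_bottle, vial's own z axis and vertical above 0.35 rad).
It also fails if it takes over 58 s, if anything falls off the work surface, if the arm or the gripper's body presses on something with over 40 N, if the wrist force passes 120 N, or if a joint passes its speed limit or range.

## Working session

There is one attempt and no reset: what is moved stays moved. The work goes in short steps, Python scripts to look and compute and a tool call to move; the robot and the scene stay as the last step left them, time stands still between calls to the robot, and variables do not carry over. Pictures are saved under pics/ and viewed, and the job is handed in when it is done.

Besides the shell and the picture viewer there is one more tool, called after "Request:" as a command line: name --argument value ..., lists and objects as JSON in quotes. move_arm: Moves the arm, as the interface text tells. Its arguments: {"type":"object","properties":{"rows":{"type":"array"},"force":{"type":"number"}},"required":["rows"]}

```bash
mkdir -p pics; python3 - <<'E'
from station import *
import cv2, numpy as np
np.set_printoptions(precision=4,suppress=True)
s=get_state(); print(s)
for n in ["scene","side","wrist"]:
    im=grab_frame(n); cv2.imwrite(f"pics/{n}0.png",im); print(n,camera_info(n))
E
```

```text
{'t': 0.0, 'q': array([ 1.4601,  0.3594,  0.0111, -0.0003, -1.2241, -0.2881]), 'qd': array([-0.0018,  0.0005,  0.0006,  0.0004,  0.0014, -0.0002]), 'joint_efforts': array([  0.0007, -58.271 ,  29.3064,   6.998 ,   0.007 ,  -0.0002]), 'eef_pos': array([0.2619, 0.6216, 0.2212]), 'ee_rot': array([ 3.1399, -0.0002, -0.3989]), 'force': array([ 0.2822, -0.469 ,  0.3376]), 'moment': array([0.0038, 0.0326, 0.0384]), 'width': 0.08809328752900103}
scene {'camera_matrix': array([[450.5214,   0.    , 289.0073],
       [  0.    , 450.5214, 203.5682],
       [  0.    ,   0.    ,   1.    ]]), 'dist': array([-0.0715,  0.    ,  0.    ,  0.    ,  0.    ]), 'world_from_camera': array([[-0.3311,  0.6211, -0.7104,  1.2683],
       [ 0.9436,  0.2129, -0.2536,  0.3116],
       [-0.0063, -0.7542, -0.6566,  0.7387],
       [ 0.    ,  0.    ,  0.    ,  1.    ]])}
side {'camera_matrix': array([[410.7146,   0.    , 282.5171],
       [  0.    , 410.7146, 214.0342],
       [  0.    ,   0.    ,   1.    ]]), 'dist': array([0.0286, 0.    , 0.    , 0.    , 0.    ]), 'world_from_camera': array([[-0.9967, -0.0683,  0.0428,  0.5409],
       [-0.0801,  0.7781, -0.623 ,  0.6381],
       [ 0.0092, -0.6244, -0.7811,  0.7788],
       [ 0.    ,  0.    ,  0.    ,  1.    ]])}
wrist {'camera_matrix': array([[334.5912,   0.    , 281.0225],
       [  0.    , 334.5912, 210.8349],
       [  0.    ,   0.    ,   1.    ]]), 'dist': array([-0.0676,  0.    ,  0.    ,  0.    ,  0.    ]), 'T_tool_cam': array([[ 0.0004, -0.9696, -0.2449,  0.065 ],
       [ 1.    ,  0.0006, -0.0007,  0.0009],
       [ 0.0008, -0.2449,  0.9696, -0.1626],
       [ 0.    ,  0.    ,  0.    ,  1.    ]])}
```

View pics/scene0.png

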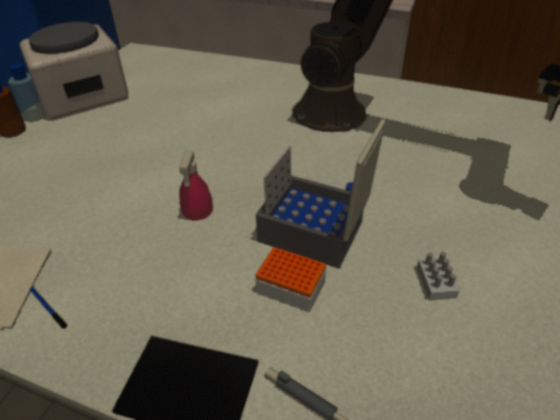

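View pics/side0.png

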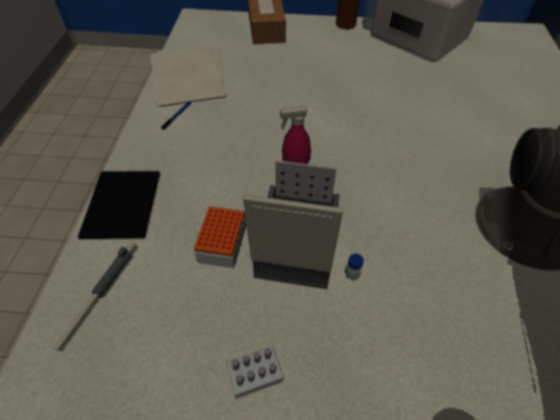

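View pics/wrist0.png

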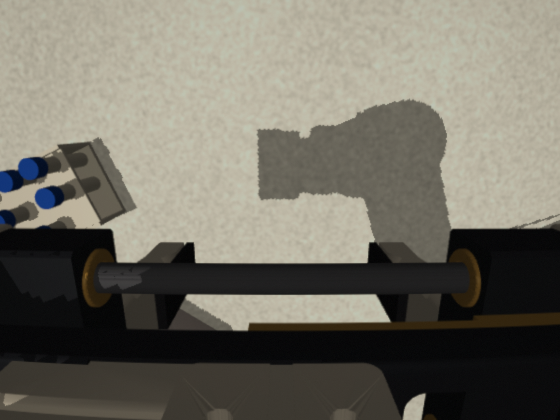

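Scene view shows the box around (310,215), with the cover on its right (+y), the flap on its left, the bottle at (196,195), tip box at (291,275) and stand at (438,275). The side view shows the vial at (356,265). Next I'll enlarge the crops.

```bash
python3 - <<'E'
import cv2
a=cv2.imread('pics/scene0.png')[110:270,240:400]; cv2.imwrite('pics/sc1.png',cv2.convertScaleAbs(cv2.resize(a,(600,600),interpolation=cv2.INTER_CUBIC),alpha=1.5))
b=cv2.imread('pics/side0.png')[90:300,180:390]; cv2.imwrite('pics/sd1.png',cv2.convertScaleAbs(cv2.resize(b,(600,600),interpolation=cv2.INTER_CUBIC),alpha=1.5))
E
```

```text
(no output)
```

View pics/sc1.png

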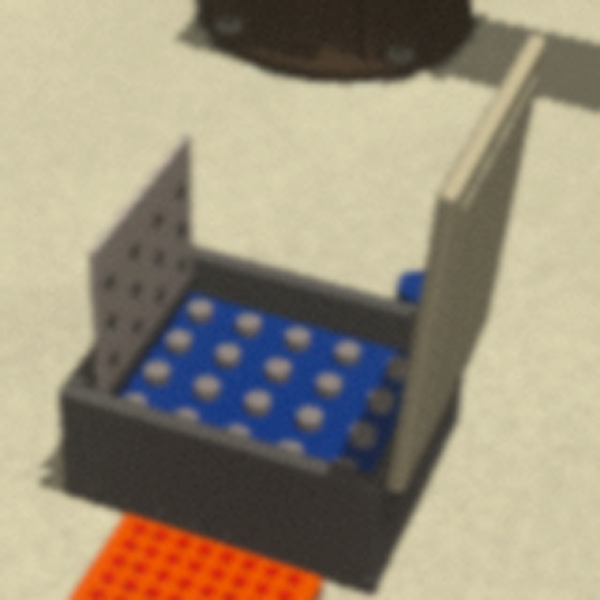

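View pics/sd1.png

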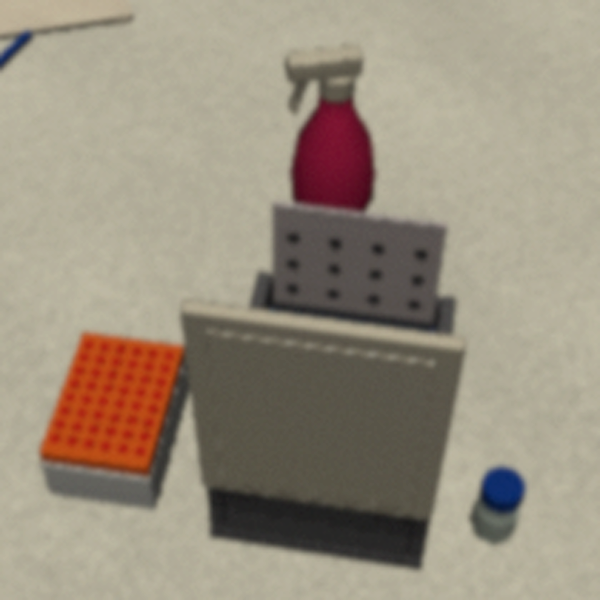

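The enlarged views give the box, flap and cover corners clearly, so I'll compute positions from them.

```bash
cat > h.py <<'E'
from station import *
import cv2, numpy as np
np.set_printoptions(precision=4,suppress=True)
def ray(cam,uv):
    c=camera_info(cam); n=cv2.undistortPoints(np.array([[uv]],float),c['camera_matrix'],c['dist'])[0,0]
    T=c['world_from_camera']; return T[:3,3],T[:3,:3]@np.array([n[0],n[1],1.])
def plane(cam,uv,z):
    o,d=ray(cam,uv); return o+d*(z-o[2])/d[2]
def tri(u1,u2,c1='scene',c2='side'):
    o1,d1=ray(c1,u1);o2,d2=ray(c2,u2)
    s=np.linalg.lstsq(np.c_[d1,-d2],o2-o1,rcond=None)[0]
    p,q=o1+s[0]*d1,o2+s[1]*d2; return (p+q)/2,np.linalg.norm(p-q)
def proj(cam,P):
    c=camera_info(cam); M=np.linalg.inv(c['world_from_camera'])
    return cv2.projectPoints(np.atleast_2d(P).astype(float),cv2.Rodrigues(M[:3,:3])[0],M[:3,3],c['camera_matrix'],c['dist'])[0][:,0]
S=lambda x,y:(240+(x-.0)/3.75-.4,110+y/3.75-.4)
D=lambda x,y:(180+x/2.857-.3,90+y/2.857-.3)
E
python3 - <<'E'
from h import *
pp=plane('scene',S(65,392),.085); print('+x-y rim',pp)
print('+x-y bot',plane('scene',S(60,483),0)); 
a=plane('scene',S(375,592),0); print('+x+y bot',a)
a2=plane('side',D(212,538),0); b2=plane('side',D(420,567),0); print('side +x+y, -x+y bot',a2,b2,np.linalg.norm(a2-b2))
c=plane('side',D(262,274),.085); d=plane('side',D(455,298),.085); print('rim -y +x,-x',c,d,np.linalg.norm(c-d))
for n,u,v in [('flap+x',S(92,256),D(275,205)),('flap-x',S(187,138),D(445,228)),('cover+x out',S(463,203),D(183,312)),('cover-x',S(545,40),D(463,340)),('rim+x-y',S(65,392),D(262,274))]:
    print(n,*tri(u,v))
# vial, bottle, tipbox
print('vial cap', plane('side',D(503,485),.058))
for n in ['scene','side']:
    im=cv2.imread(f'pics/{n}0.png'); h=cv2.cvtColor(im,cv2.COLOR_BGR2HSV)
    m=cv2.inRange(h,(160,120,40),(179,255,255)); k,l,st,ce=cv2.connectedComponentsWithStats(m); i=1+st[1:,4].argmax(); x,y,w,hh,_=st[i]
    print(n,'bottle bbox',st[i],'base',plane(n,(x+w/2,y+hh),0), 'centre@.05',plane(n,ce[i],.05))
    m=cv2.inRange(h,(4,150,100),(18,255,255)); k,l,st,ce=cv2.connectedComponentsWithStats(m); i=1+st[1:,4].argmax()
    pts=cv2.boxPoints(cv2.minAreaRect(np.argwhere(l==i)[:,::-1].astype(np.float32))); print(n,'tip', np.array([plane(n,p,.059) for p in pts]))
E
```

```text
+x-y rim [0.6161 0.0053 0.085 ]
+x-y bot [ 0.6089 -0.0059  0.    ]
+x+y bot [0.6312 0.1985 0.    ]
side +x+y, -x+y bot [0.6309 0.1984 0.    ] [ 0.4741  0.2095 -0.    ] 0.15722264935069774
rim -y +x,-x [0.6109 0.004  0.085 ] [0.4569 0.0161 0.085 ] 0.15451502271997256
flap+x [0.5991 0.0188 0.1755] 0.0016418261405161932
flap-x [0.4747 0.0305 0.1754] 0.00040058167399420366
cover+x out [0.6325 0.2195 0.2824] 0.004198507341543014
cover-x [0.478  0.2293 0.285 ] 0.005951851927747214
rim+x-y [0.6115 0.0024 0.0815] 0.0024251420391546343
vial cap [0.42   0.1698 0.058 ]
scene bottle bbox [ 180  173   32   47 1049] base [ 0.5986 -0.1657 -0.    ] centre@.05 [ 0.5782 -0.1703  0.05  ]
scene tip [[0.7575 0.0577 0.059 ]
 [0.6687 0.0454 0.059 ]
 [0.6811 0.1783 0.059 ]
 [0.7654 0.1812 0.059 ]]
side bottle bbox [283 125  27  38 834] base [ 0.5601 -0.1618 -0.    ] centre@.05 [ 0.5631 -0.1764  0.05  ]
side tip [[0.7583 0.1706 0.059 ]
 [0.754  0.0402 0.059 ]
 [0.6688 0.0642 0.059 ]
 [0.6803 0.1903 0.059 ]]
```

Request:
move_arm --rows '[{"delta_rot": [0, 0, -8], "delta_pos": [0, 0, 3.5], "hand": 0}, {"delta_rot": [0, 0, -8], "delta_pos": [0, 0, 3.5], "hand": 0}, {"delta_rot": [0, 0, -8], "delta_pos": [0, 0, 3.5], "hand": 0}, {"delta_rot": [0, 0, -8], "delta_pos": [0, 0, 3.5], "hand": 0}, {"delta_rot": [0, 0, -8], "delta_pos": [1, -3.5, 0], "hand": 0}, {"delta_rot": [0, 0, -8], "delta_pos": [1, -3.5, 0], "hand": 0}, {"delta_rot": [0, 0, -8], "delta_pos": [1, -3.5, 0], "hand": 0}, {"delta_rot": [0, 0, -8], "delta_pos": [1, -3.5, 0], "hand": 0}, {"delta_rot": [0, 0, -8], "delta_pos": [1, -3.5, 0], "hand": 0}, {"delta_rot": [0, 0, 0], "delta_pos": [1, -3.5, 0], "hand": 0}]' --force 20

```text
t: 1.15
eef_pos: [0.3222, 0.4104, 0.362]
ee_rot: [3.141, -0.0, -1.66]
force: [-0.0, -0.5, 0.7]
width: 0.0136
```

Request:
move_arm --rows '[{"delta_rot": [0, 0, 0], "delta_pos": [2.2, -4.3, 0], "hand": 0}, {"delta_rot": [0, 0, 0], "delta_pos": [2.2, -4.3, 0], "hand": 0}, {"delta_rot": [0, 0, 0], "delta_pos": [2.2, -4.3, 0], "hand": 0}, {"delta_rot": [0, 0, 0], "delta_pos": [2.2, -4.3, 0], "hand": 0}, {"delta_rot": [0, 0, 0], "delta_pos": [2.2, -4.3, 0], "hand": 0}, {"delta_rot": [0, 0, 0], "delta_pos": [2.2, -4.3, 0], "hand": 0}, {"delta_rot": [0, 0, 0], "delta_pos": [2.2, -4.3, 0], "hand": 0}, {"delta_rot": [0, 0, 0], "delta_pos": [2.2, -4.3, 0], "hand": 0}, {"delta_rot": [0, 0, 0], "delta_pos": [2.2, -4.3, 0], "hand": 0}, {"delta_rot": [0, 0, 0], "delta_pos": [2.2, -4.3, 0], "hand": 0}]'

```text
t: 2.15
eef_pos: [0.5425, -0.02, 0.3622]
ee_rot: [-3.141, 0.0, -1.655]
force: [1.4, 1.2, 0.4]
width: 0.0009
```

```bash
python3 - <<'E'
from h import *
im=[cv2.convertScaleAbs(grab_frame(n),alpha=1.4) for n in ["side","wrist"]]
cv2.imwrite('pics/side1.png',im[0]);cv2.imwrite('pics/wrist1.png',im[1])
E
```

```text
(no output)
```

View pics/side1.png

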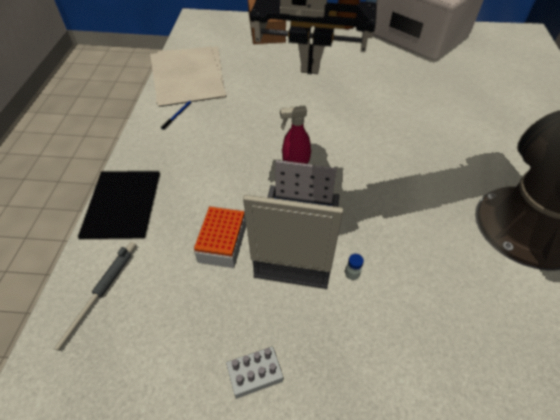

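View pics/wrist1.png

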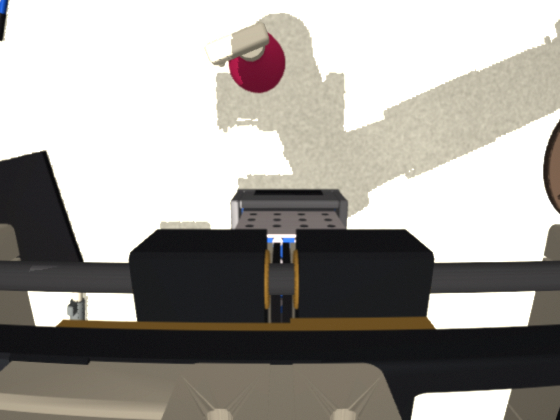

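Pictures show the fingers above the gap between the flap and bottle, nothing moved. Now I'll descend behind the flap.

Request:
move_arm --rows '[{"delta_rot": [0, 0, 0], "delta_pos": [0, 0, -3.8], "hand": 0}, {"delta_rot": [0, 0, 0], "delta_pos": [0, 0, -3.8], "hand": 0}, {"delta_rot": [0, 0, 0], "delta_pos": [0, 0, -3.8], "hand": 0}, {"delta_rot": [0, 0, 0], "delta_pos": [0, 0, -3.8], "hand": 0}, {"delta_rot": [0, 0, 0], "delta_pos": [0, 0, -3.8], "hand": 0}, {"delta_rot": [0, 0, 0], "delta_pos": [0, 0.6, 0], "hand": 0}, {"delta_rot": [0, 0, 0], "delta_pos": [0, 0.6, 0], "hand": 0}, {"delta_rot": [0, 0, 0], "delta_pos": [0, 0.6, 0], "hand": 0}, {"delta_rot": [0, 0, 0], "delta_pos": [0, 0.6, 0], "hand": 0}, {"delta_rot": [0, 0, 0], "delta_pos": [0, 0.6, 0], "hand": 0}]'

```text
t: 3.25
eef_pos: [0.5429, 0.013, 0.1737]
ee_rot: [-3.139, 0.001, -1.655]
force: [-0.2, -0.9, -0.4]
width: 0.0006
```

Request:
move_arm --rows '[{"delta_rot": [0, 0, 0], "delta_pos": [0, 0.8, 0], "hand": 0}, {"delta_rot": [0, 0, 0], "delta_pos": [0, 0.8, -0.2], "hand": 0}, {"delta_rot": [0, 0, 0], "delta_pos": [0.1, 1.2, -0.3], "hand": 0}, {"delta_rot": [0, 0, 0], "delta_pos": [0.1, 1.2, -0.45], "hand": 0}, {"delta_rot": [0, 0, 0], "delta_pos": [0.1, 1.1, -0.6], "hand": 0}, {"delta_rot": [0, 0, 0], "delta_pos": [0.1, 1.0, -0.8], "hand": 0}, {"delta_rot": [0, 0, 0], "delta_pos": [0.1, 0.8, -0.95], "hand": 0}, {"delta_rot": [0, 0, 0], "delta_pos": [0, 0, 0], "hand": 0}, {"delta_rot": [0, 0, 0], "delta_pos": [0, 0, 0], "hand": 0}, {"delta_rot": [0, 0, 0], "delta_pos": [0, 0, 0], "hand": 0}]'

```text
t: 4.25
eef_pos: [0.5472, 0.0808, 0.1392]
ee_rot: [3.142, -0.0, -1.656]
force: [-0.0, -0.5, 0.5]
width: 0.0008
```

```bash
python3 - <<'E'
from h import *
im=grab_frame('scene')[110:270,240:400]
cv2.imwrite('pics/sc2.png',cv2.convertScaleAbs(cv2.resize(im,(600,600),interpolation=cv2.INTER_CUBIC),alpha=1.5))
E
```

```text
(no output)
```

View pics/sc2.png

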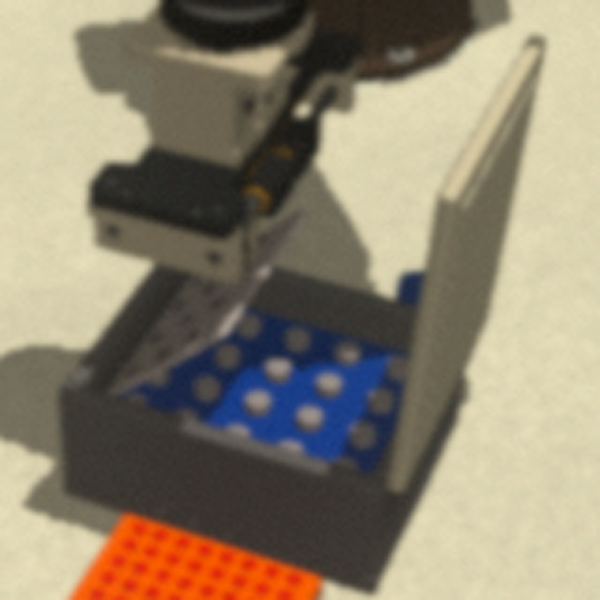

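Flap is at roughly 40°, following the fingertips, and the box corners are unchanged at (65,390) and (375,590). Continuing down.

Request:
move_arm --rows '[{"delta_rot": [0, 0, 0], "delta_pos": [0.1, 0.8, -0.95], "hand": 0}, {"delta_rot": [0, 0, 0], "delta_pos": [0, 0.5, -1.15], "hand": 0}, {"delta_rot": [0, 0, 0], "delta_pos": [0, 0.3, -1.2], "hand": 0}, {"delta_rot": [0, 0, 0], "delta_pos": [0, 0.1, -0.8], "hand": 0}, {"delta_rot": [0, 0, 0], "delta_pos": [0, 0.2, -0.4], "hand": 0}, {"delta_rot": [0, 0, 0], "delta_pos": [0, 0.2, -0.2], "hand": 0}, {"delta_rot": [0, 0, 0], "delta_pos": [0, 0.2, -0.1], "hand": 0}, {"delta_rot": [0, 0, 0], "delta_pos": [0, 0, -0.1], "hand": 0}, {"delta_rot": [0, 0, 0], "delta_pos": [0, 0, 0], "hand": 0}, {"delta_rot": [0, 0, 0], "delta_pos": [0, 0, 0], "hand": 0}]'

```text
t: 5.3
eef_pos: [0.5482, 0.1041, 0.0904]
ee_rot: [-3.141, 0.0, -1.655]
force: [0.0, 0.7, -0.2]
width: 0.0003
```

Request:
move_arm --rows '[{"delta_rot": [0, 0, 0], "delta_pos": [0, 0, -0.1], "hand": 0}, {"delta_rot": [0, 0, 0], "delta_pos": [0, 0, 0], "hand": 0}, {"delta_rot": [0, 0, 0], "delta_pos": [0, 0, -0.1], "hand": 0}, {"delta_rot": [0, 0, 0], "delta_pos": [0, 0, 0], "hand": 0}, {"delta_rot": [0, 0, 0], "delta_pos": [0, 0, 0], "hand": 0}, {"delta_rot": [0, 0, 0], "delta_pos": [0, 0, 0], "hand": 0}, {"delta_rot": [0, 0, 0], "delta_pos": [0, 0, 0], "hand": 0}, {"delta_rot": [0, 0, 0], "delta_pos": [0, 0, 0], "hand": 0}, {"delta_rot": [0, 0, 0], "delta_pos": [0, 0, 0], "hand": 0}, {"delta_rot": [0, 0, 0], "delta_pos": [0, 0, 0], "hand": 0}]'

```text
t: 6.3
eef_pos: [0.5481, 0.104, 0.0882]
ee_rot: [3.142, -0.0, -1.655]
force: [0.2, 0.3, -0.1]
width: 0.0005
```

```bash
python3 - <<'E'
from h import *
im=grab_frame('scene')[110:270,240:400]
cv2.imwrite('pics/sc3.png',cv2.convertScaleAbs(cv2.resize(im,(600,600),interpolation=cv2.INTER_CUBIC),alpha=1.7))
E
```

```text
(no output)
```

View pics/sc3.png

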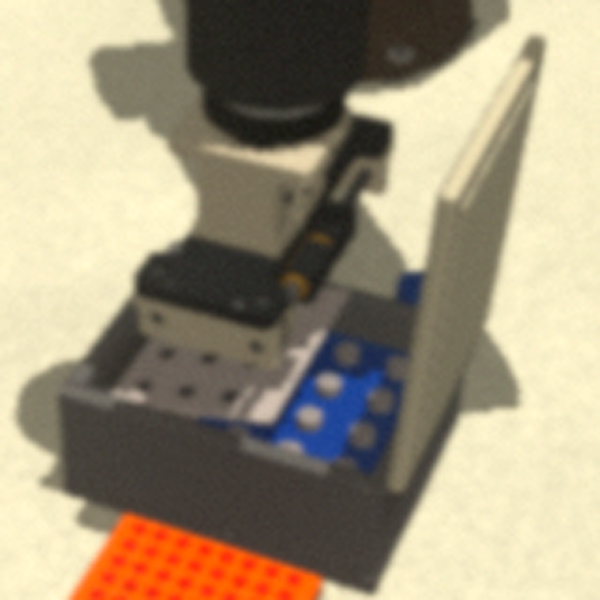

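Flap is nearly flat (near edge at about (260,415)) but no stop force yet, so I'll press further in small steps.

Request:
move_arm --rows '[{"delta_rot": [0, 0, 0], "delta_pos": [0, 0, -0.1], "hand": 0}, {"delta_rot": [0, 0, 0], "delta_pos": [0, 0, 0], "hand": 0}, {"delta_rot": [0, 0, 0], "delta_pos": [0, 0, -0.1], "hand": 0}, {"delta_rot": [0, 0, 0], "delta_pos": [0, 0, 0], "hand": 0}, {"delta_rot": [0, 0, 0], "delta_pos": [0, 0, -0.1], "hand": 0}, {"delta_rot": [0, 0, 0], "delta_pos": [0, 0, 0], "hand": 0}, {"delta_rot": [0, 0, 0], "delta_pos": [0, 0, 0], "hand": 0}, {"delta_rot": [0, 0, 0], "delta_pos": [0, 0, 0], "hand": 0}, {"delta_rot": [0, 0, 0], "delta_pos": [0, 0, 0], "hand": 0}, {"delta_rot": [0, 0, 0], "delta_pos": [0, 0, 0], "hand": 0}]'

```text
t: 7.35
eef_pos: [0.5481, 0.104, 0.0852]
ee_rot: [3.142, -0.0, -1.655]
force: [0.4, 0.4, -0.1]
width: 0.0003
```

```bash
python3 - <<'E'
from h import *
print(get_state()['force'])
im=grab_frame('scene')[150:260,250:360]
a=cv2.convertScaleAbs(cv2.resize(im,(600,600),interpolation=cv2.INTER_CUBIC),alpha=1.9)
cv2.imwrite('pics/sc4.png',a)
E
```

```text
[ 0.4001  0.3917 -0.0874]
```

View pics/sc4.png

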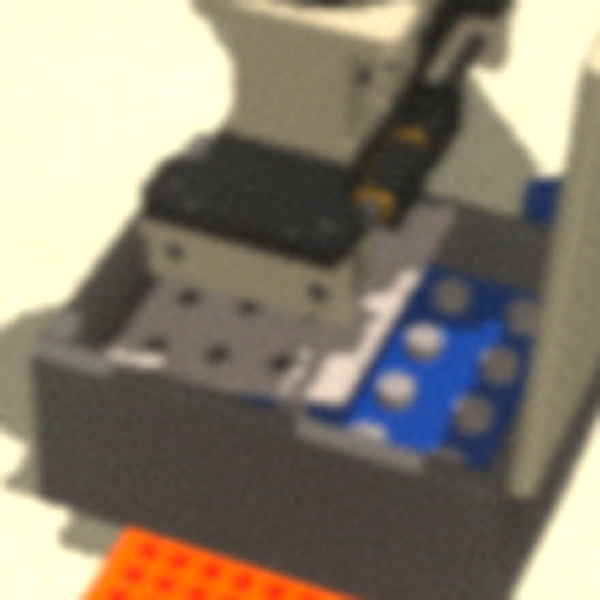

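```bash
python3 - <<'E'
from h import *
ex=np.array([.9968,-.08,0]);ey=np.array([.08,.9968,0]);c=np.array([.5437,.107,0])
for th in [0,.05,.1,.15,.2]:
  P=[]
  for sx in (.064,-.064):
    P.append(c+ex*sx+ey*(-.08+.11*np.cos(th)-.002*np.sin(th))+np.array([0,0,.07+.11*np.sin(th)+.002*np.cos(th)]))
  uv=proj('scene',P); print(th,((uv-[250,150]+.4)*5.4545).round(0).tolist())
s=get_state()
# wall/rim check points
P=[c+ex*.08-ey*.1+np.array([0,0,.085]),c+ex*.08+ey*.1,c+ex*.08-ey*.1, c+ex*.068-ey*.088+np.array([0,0,.085]),c-ex*.068-ey*.088+np.array([0,0,.085])]
print(((proj('scene',P)-[250,150]+.4)*5.4545).round(0).tolist())
tip=np.array([s['eef_pos']-[0,0,.022]]); print('tip',((proj('scene',tip)-[250,150]+.4)*5.4545).round(0).tolist())
E
```

```text
0 [[350.0, 438.0], [461.0, 244.0]]
0.05 [[350.0, 428.0], [462.0, 234.0]]
0.1 [[349.0, 417.0], [461.0, 223.0]]
0.15 [[348.0, 406.0], [460.0, 213.0]]
0.2 [[346.0, 395.0], [459.0, 202.0]]
[[30.0, 349.0], [495.0, 645.0], [42.0, 499.0], [71.0, 338.0], [210.0, 146.0]]
tip [[329.0, 338.0]]
```

The flap reads about 0.15 rad in this view: upper near corner at (345,405), where flat would be (350,438). It follows the tool but isn't down, so I'll continue pressing gently.

Request:
move_arm --rows '[{"delta_rot": [0, 0, 0], "delta_pos": [0, 0, -0.2], "hand": 0}, {"delta_rot": [0, 0, 0], "delta_pos": [0, 0, -0.2], "hand": 0}, {"delta_rot": [0, 0, 0], "delta_pos": [0, 0, -0.2], "hand": 0}, {"delta_rot": [0, 0, 0], "delta_pos": [0, 0, -0.1], "hand": 0}, {"delta_rot": [0, 0, 0], "delta_pos": [0, 0, 0], "hand": 0}, {"delta_rot": [0, 0, 0], "delta_pos": [0, 0, 0], "hand": 0}, {"delta_rot": [0, 0, 0], "delta_pos": [0, 0, 0], "hand": 0}, {"delta_rot": [0, 0, 0], "delta_pos": [0, 0, 0], "hand": 0}, {"delta_rot": [0, 0, 0], "delta_pos": [0, 0, 0], "hand": 0}, {"delta_rot": [0, 0, 0], "delta_pos": [0, 0, 0], "hand": 0}]'

```text
t: 8.4
eef_pos: [0.5481, 0.104, 0.0782]
ee_rot: [-3.142, 0.0, -1.655]
force: [-0.4, -0.3, -0.5]
width: 0.0003
```

```bash
python3 - <<'E'
from h import *
im=grab_frame('scene')[150:260,250:360]
a=cv2.convertScaleAbs(cv2.resize(im,(600,600),interpolation=cv2.INTER_CUBIC),alpha=1.9)
cv2.imwrite('pics/sc5.png',a)
im=grab_frame('wrist'); cv2.imwrite('pics/wrist5.png',cv2.convertScaleAbs(im,alpha=1.5))
E
```

```text
(no output)
```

View pics/sc5.png

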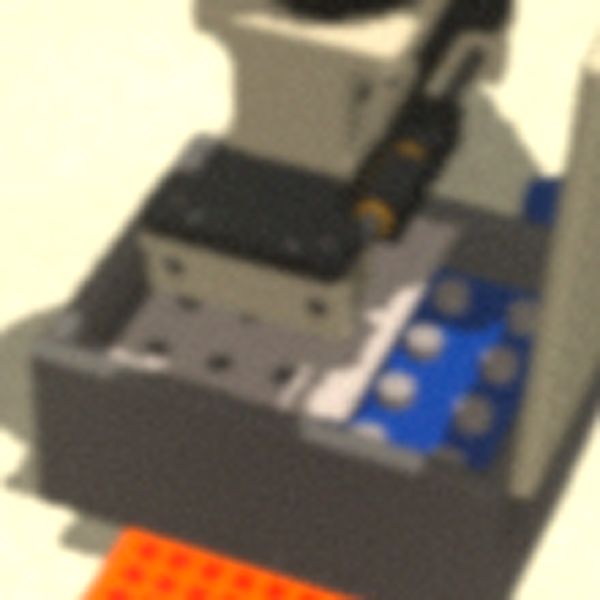

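View pics/wrist5.png

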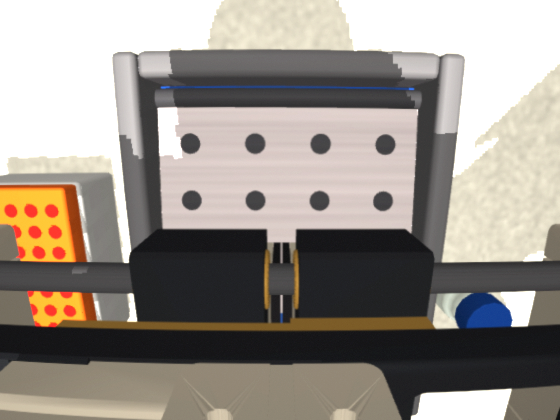

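```bash
python3 - <<'E'
from h import *
from scipy.spatial.transform import Rotation as R
s=get_state(); c=camera_info('wrist')
T=np.eye(4);T[:3,:3]=R.from_euler('xyz',s['ee_rot']).as_matrix();T[:3,3]=s['eef_pos'];W=T@c['T_tool_cam']
ex=np.array([.9968,-.08]);ey=np.array([.08,.9968]);cc=np.array([.5437,.107])
def wr(uv,z):
    n=cv2.undistortPoints(np.array([[uv]],float),c['camera_matrix'],c['dist'])[0,0]; d=W[:3,:3]@[n[0],n[1],1]; p=W[:3,3]+d*(z-W[2,3])/d[2]
    q=p[:2]-cc; return np.r_[q@ex,q@ey,z]
for uv,z in [((282,318),.072),((282,260),.075),((115,60),.085),((462,60),.085),((160,105),.072),((417,108),.072),((190,144),.075),((385,144),.075),((190,201),.077),((383,201),.077)]: print(uv,wr(uv,z))
M=np.linalg.inv(W)
P=[T@np.array([0,y,z,1]) for y in(0,.02) for z in (0,.022)]
P=np.array([p[:3] for p in P]); print(cv2.projectPoints(P,cv2.Rodrigues(M[:3,:3])[0],M[:3,3],c['camera_matrix'],c['dist'])[0][:,0])
E
```

```text
(282, 318) [0.0034 0.037  0.072 ]
(282, 260) [0.0033 0.0001 0.075 ]
(115, 60) [ 0.0771 -0.0989  0.085 ]
(462, 60) [-0.0772 -0.0984  0.085 ]
(160, 105) [ 0.0627 -0.0798  0.072 ]
(417, 108) [-0.0633 -0.078   0.072 ]
(190, 144) [ 0.0482 -0.0609  0.075 ]
(385, 144) [-0.0475 -0.0605  0.075 ]
(190, 201) [ 0.0495 -0.0327  0.077 ]
(383, 201) [-0.0478 -0.0323  0.077 ]
[[279.3531 257.4858]
 [279.5761 243.146 ]
 [317.7412 257.4779]
 [313.8015 243.1506]]
```

Request:
move_arm --rows '[{"delta_rot": [0, 0, 0], "delta_pos": [0, 0, -0.2], "hand": 0}, {"delta_rot": [0, 0, 0], "delta_pos": [0, 0, -0.1], "hand": 0}, {"delta_rot": [0, 0, 0], "delta_pos": [0, 0, -0.1], "hand": 0}, {"delta_rot": [0, 0, 0], "delta_pos": [0, 0, -0.1], "hand": 0}, {"delta_rot": [0, 0, 0], "delta_pos": [0, 0, 0], "hand": 0}, {"delta_rot": [0, 0, 0], "delta_pos": [0, 0, 0], "hand": 0}, {"delta_rot": [0, 0, 0], "delta_pos": [0, 0, 0], "hand": 0}, {"delta_rot": [0, 0, 0], "delta_pos": [0, 0, 0], "hand": 0}, {"delta_rot": [0, 0, 0], "delta_pos": [0, 0, 0], "hand": 0}, {"delta_rot": [0, 0, 0], "delta_pos": [0, 0, 0], "hand": 0}]'

```text
t: 9.5
eef_pos: [0.5481, 0.104, 0.0732]
ee_rot: [3.142, -0.0, -1.655]
force: [-0.1, 0.1, 0.6]
width: 0.0006
```

Request:
move_arm --rows '[{"delta_rot": [0, 0, 0], "delta_pos": [0, 0, -0.1], "hand": 0}, {"delta_rot": [0, 0, 0], "delta_pos": [0, 0, 0], "hand": 0}, {"delta_rot": [0, 0, 0], "delta_pos": [0, 0, -0.1], "hand": 0}, {"delta_rot": [0, 0, 0], "delta_pos": [0, 0, 0], "hand": 0}, {"delta_rot": [0, 0, 0], "delta_pos": [0, 0, -0.1], "hand": 0}, {"delta_rot": [0, 0, 0], "delta_pos": [0, 0, 0], "hand": 0}, {"delta_rot": [0, 0, 0], "delta_pos": [0, 0, 0], "hand": 0}, {"delta_rot": [0, 0, 0], "delta_pos": [0, 0, 0], "hand": 0}, {"delta_rot": [0, 0, 0], "delta_pos": [0, 0, 0], "hand": 0}, {"delta_rot": [0, 0, 0], "delta_pos": [0, 0, 0], "hand": 0}]'

```text
t: 10.5
eef_pos: [0.5481, 0.104, 0.0702]
ee_rot: [3.142, -0.0, -1.655]
force: [0.1, -0.5, -0.4]
width: 0.0004
```

```bash
python3 - <<'E'
from h import *
im=grab_frame('scene')[150:260,250:360]
a=cv2.convertScaleAbs(cv2.resize(im,(600,600),interpolation=cv2.INTER_CUBIC),alpha=1.9)
cv2.imwrite('pics/sc6.png',a)
E
```

```text
(no output)
```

View pics/sc6.png

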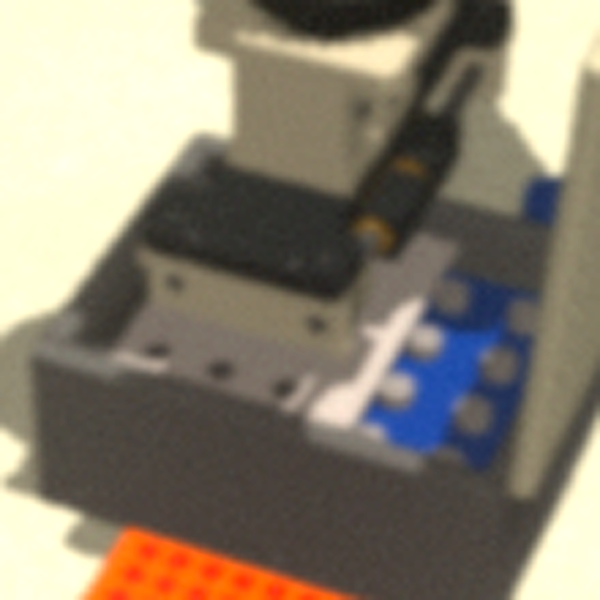

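Far flap corner is now at (460,240), about 0.02 rad. A few more millimetres until I feel the stop.

Request:
move_arm --rows '[{"delta_rot": [0, 0, 0], "delta_pos": [0, 0, -0.1], "hand": 0}, {"delta_rot": [0, 0, 0], "delta_pos": [0, 0, 0], "hand": 0}, {"delta_rot": [0, 0, 0], "delta_pos": [0, 0, -0.1], "hand": 0}, {"delta_rot": [0, 0, 0], "delta_pos": [0, 0, 0], "hand": 0}, {"delta_rot": [0, 0, 0], "delta_pos": [0, 0, -0.1], "hand": 0}, {"delta_rot": [0, 0, 0], "delta_pos": [0, 0, 0], "hand": 0}, {"delta_rot": [0, 0, 0], "delta_pos": [0, 0, 0], "hand": 0}, {"delta_rot": [0, 0, 0], "delta_pos": [0, 0, 0], "hand": 0}, {"delta_rot": [0, 0, 0], "delta_pos": [0, 0, 0], "hand": 0}, {"delta_rot": [0, 0, 0], "delta_pos": [0, 0, 0], "hand": 0}]'

```text
t: 11.55
eef_pos: [0.5481, 0.104, 0.0678]
ee_rot: [-3.141, -0.0, -1.655]
force: [-2.3, 0.6, 5.9]
width: 0.0001
```

Stop reached (force z ≈ 6 N). Now lift straight up and check.

Request:
move_arm --rows '[{"delta_rot": [0, 0, 0], "delta_pos": [0, 0, -0.1], "hand": 0}, {"delta_rot": [0, 0, 0], "delta_pos": [0, 0, 0], "hand": 0}, {"delta_rot": [0, 0, 0], "delta_pos": [0, 0, 0.5], "hand": 0}, {"delta_rot": [0, 0, 0], "delta_pos": [0, 0, 2], "hand": 0}, {"delta_rot": [0, 0, 0], "delta_pos": [0, 0, 4.5], "hand": 0}, {"delta_rot": [0, 0, 0], "delta_pos": [0, 0, 4.5], "hand": 0}, {"delta_rot": [0, 0, 0], "delta_pos": [0, 0, 4.5], "hand": 0}, {"delta_rot": [0, 0, 0], "delta_pos": [0, 0, 4.5], "hand": 0}, {"delta_rot": [0, 0, 0], "delta_pos": [0, 0, 4.5], "hand": 0}, {"delta_rot": [0, 0, 0], "delta_pos": [0, 0, 4.5], "hand": 0}]'

```text
t: 12.55
eef_pos: [0.5477, 0.1038, 0.3633]
ee_rot: [-3.141, 0.0, -1.655]
force: [1.6, -0.2, 0.7]
width: 0.0004
```

```bash
python3 - <<'E'
from h import *
im=grab_frame('scene'); s=get_state(); print(s['eef_pos'])
cv2.imwrite('pics/sc7.png',cv2.convertScaleAbs(cv2.resize(im[40:260,200:420],(600,600),interpolation=cv2.INTER_CUBIC),alpha=1.6))
im=grab_frame('side'); cv2.imwrite('pics/sd7.png',cv2.convertScaleAbs(cv2.resize(im[0:300,130:430],(600,600),interpolation=cv2.INTER_CUBIC),alpha=1.6))
print((proj('side',[s['eef_pos'],s['eef_pos']-[0,0,.022]])-[130,0])*2)
print((proj('scene',[s['eef_pos'],s['eef_pos']-[0,0,.022]])-[200,40])*2.727)
E
```

```text
[0.5504 0.1037 0.3717]
[[342.4393 222.9653]
 [341.2141 245.214 ]]
[[309.24   121.6447]
 [308.3314 151.8897]]
```

View pics/sc7.png

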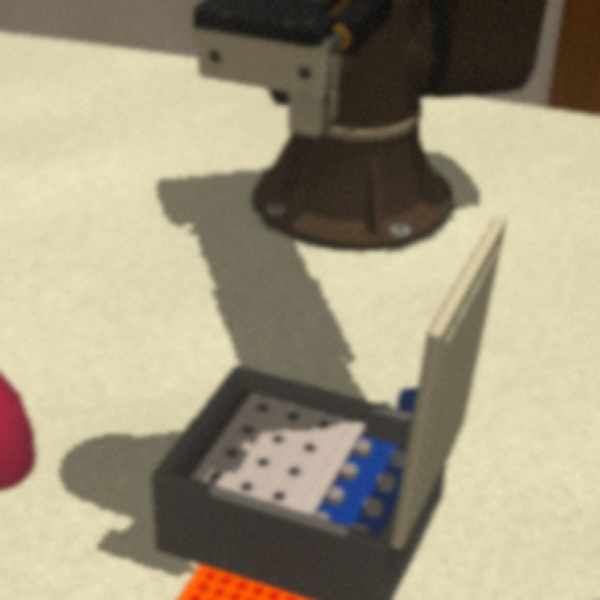

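View pics/sd7.png

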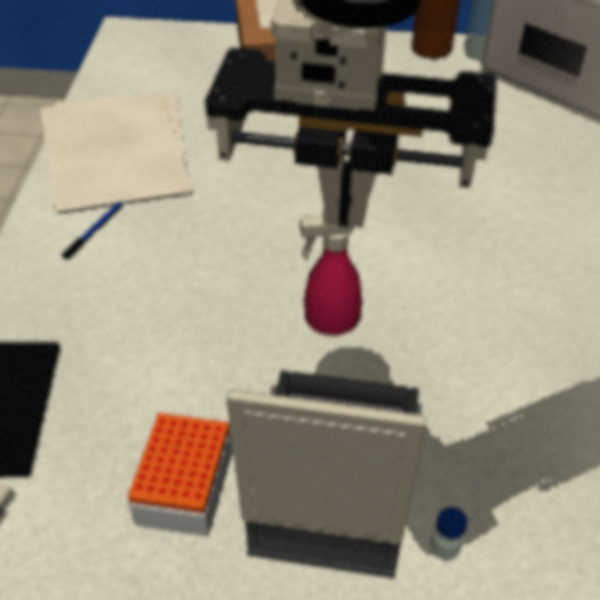

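Flap lies flat: far edge corner at (365,425) in the scene crop matches θ≈0, and the cover is still upright. The side view shows the closed fingertips ending near the TCP itself. Moving to the outer side of the cover.

Request:
move_arm --rows '[{"delta_rot": [0, 0, 0], "delta_pos": [0.1, 4.4, 0], "hand": 0}, {"delta_rot": [0, 0, 0], "delta_pos": [0.1, 4.4, 0], "hand": 0}, {"delta_rot": [0, 0, 0], "delta_pos": [0.1, 4.4, 0], "hand": 0}, {"delta_rot": [0, 0, 0], "delta_pos": [0.1, 4.4, 0], "hand": 0}, {"delta_rot": [0, 0, 0], "delta_pos": [0, 0, -3.8], "hand": 0}, {"delta_rot": [0, 0, 0], "delta_pos": [0, 0, -3.8], "hand": 0}, {"delta_rot": [0, 0, 0], "delta_pos": [0, 0, -3.8], "hand": 0}, {"delta_rot": [0, 0, 0], "delta_pos": [0, -1, 0], "hand": 0}, {"delta_rot": [0, 0, 0], "delta_pos": [0, -1, 0], "hand": 0}, {"delta_rot": [0, 0, 0], "delta_pos": [0, -1, 0], "hand": 0}]'

```text
t: 13.65
eef_pos: [0.5533, 0.2494, 0.2498]
ee_rot: [-3.139, 0.002, -1.655]
force: [0.1, -0.3, 1.4]
width: 0.0007
```

```bash
python3 - <<'E'
from h import *
print(get_state()['eef_pos'],get_state()['force'])
im=grab_frame('scene')
cv2.imwrite('pics/sc8.png',cv2.convertScaleAbs(cv2.resize(im[40:260,250:470],(600,600),interpolation=cv2.INTER_CUBIC),alpha=1.6))
im=grab_frame('side'); cv2.imwrite('pics/sd8.png',cv2.convertScaleAbs(cv2.resize(im[60:360,130:430],(600,600),interpolation=cv2.INTER_CUBIC),alpha=1.6))
E
```

```text
[0.5533 0.2494 0.2498] [ 0.0931 -0.2586  1.3757]
```

View pics/sc8.png

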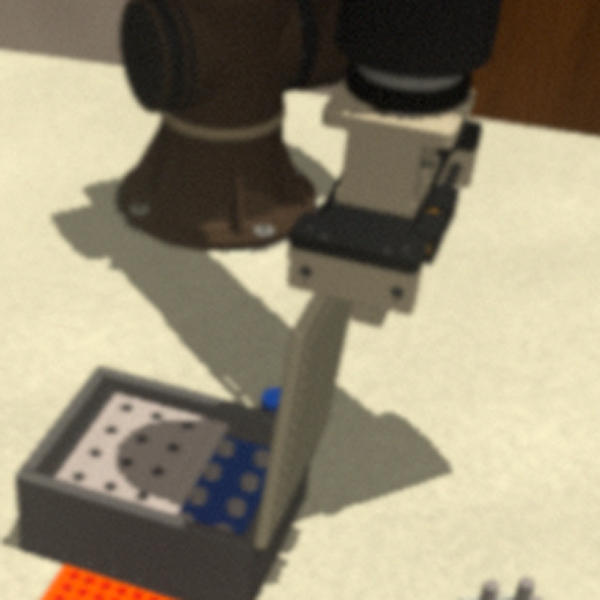

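View pics/sd8.png

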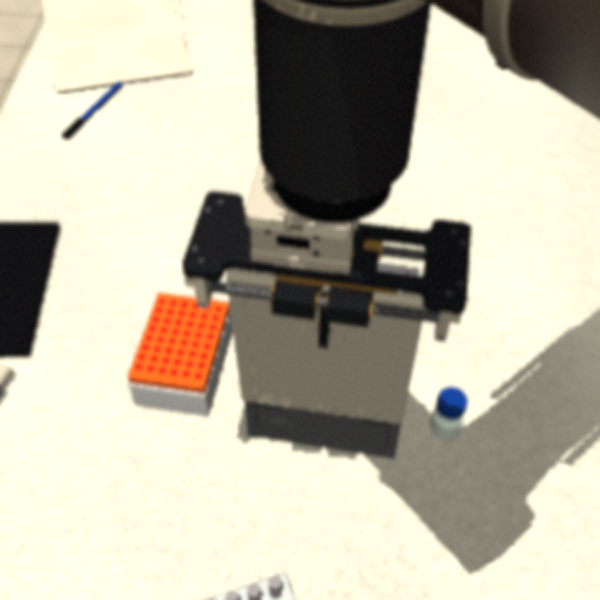

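Body edge sits close above the cover top, so I'll raise 1.4 cm first, then push gently.

Request:
move_arm --rows '[{"delta_rot": [0, 0, 0], "delta_pos": [0, 0, 0.7], "hand": 0}, {"delta_rot": [0, 0, 0], "delta_pos": [0, 0, 0.7], "hand": 0}, {"delta_rot": [0, 0, 0], "delta_pos": [0, -0.9, 0], "hand": 0}, {"delta_rot": [0, 0, 0], "delta_pos": [0, -0.8, 0], "hand": 0}, {"delta_rot": [0, 0, 0], "delta_pos": [0, -1.1, 0], "hand": 0}, {"delta_rot": [0, 0, 0], "delta_pos": [-0.1, -1.1, 0], "hand": 0}, {"delta_rot": [0, 0, 0], "delta_pos": [-0.1, -1.1, -0.1], "hand": 0}, {"delta_rot": [0, 0, 0], "delta_pos": [-0.1, -1.1, -0.1], "hand": 0}, {"delta_rot": [0, 0, 0], "delta_pos": [0, 0, 0], "hand": 0}, {"delta_rot": [0, 0, 0], "delta_pos": [0, 0, 0], "hand": 0}]'

```text
t: 14.75
eef_pos: [0.549, 0.1883, 0.2591]
ee_rot: [3.141, -0.0, -1.656]
force: [0.2, 0.5, -0.3]
width: 0.0005
```

```bash
python3 - <<'E'
from h import *
im=grab_frame('scene')
cv2.imwrite('pics/sc9.png',cv2.convertScaleAbs(cv2.resize(im[40:260,250:470],(600,600),interpolation=cv2.INTER_CUBIC),alpha=1.6))
E
```

```text
(no output)
```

View pics/sc9.png

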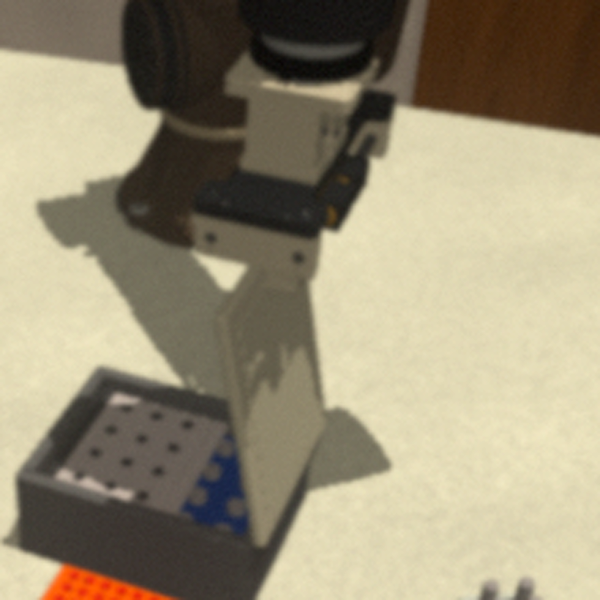

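Cover has swung to about 75°, and the box corner at (20,475) hasn't moved. Following the arc.

Request:
move_arm --rows '[{"delta_rot": [0, 0, 0], "delta_pos": [-0.1, -1.2, -0.1], "hand": 0}, {"delta_rot": [0, 0, 0], "delta_pos": [-0.1, -1.2, -0.3], "hand": 0}, {"delta_rot": [0, 0, 0], "delta_pos": [-0.1, -1.2, -0.4], "hand": 0}, {"delta_rot": [0, 0, 0], "delta_pos": [-0.1, -1.2, -0.5], "hand": 0}, {"delta_rot": [0, 0, 0], "delta_pos": [-0.1, -1.1, -0.6], "hand": 0}, {"delta_rot": [0, 0, 0], "delta_pos": [-0.1, -1.1, -0.6], "hand": 0}, {"delta_rot": [0, 0, 0], "delta_pos": [-0.1, -1.0, -0.7], "hand": 0}, {"delta_rot": [0, 0, 0], "delta_pos": [-0.1, -1.0, -0.8], "hand": 0}, {"delta_rot": [0, 0, 0], "delta_pos": [-0.1, -0.9, -0.9], "hand": 0}, {"delta_rot": [0, 0, 0], "delta_pos": [-0.1, -0.9, -0.9], "hand": 0}]'

```text
t: 15.8
eef_pos: [0.5391, 0.0802, 0.2004]
ee_rot: [-3.141, -0.0, -1.655]
force: [0.6, 1.2, 0.4]
width: 0.0004
```

```bash
python3 - <<'E'
from h import *
im=grab_frame('scene')
cv2.imwrite('pics/sc10.png',cv2.convertScaleAbs(cv2.resize(im[60:280,200:420],(600,600),interpolation=cv2.INTER_CUBIC),alpha=1.6))
E
```

```text
(no output)
```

View pics/sc10.png

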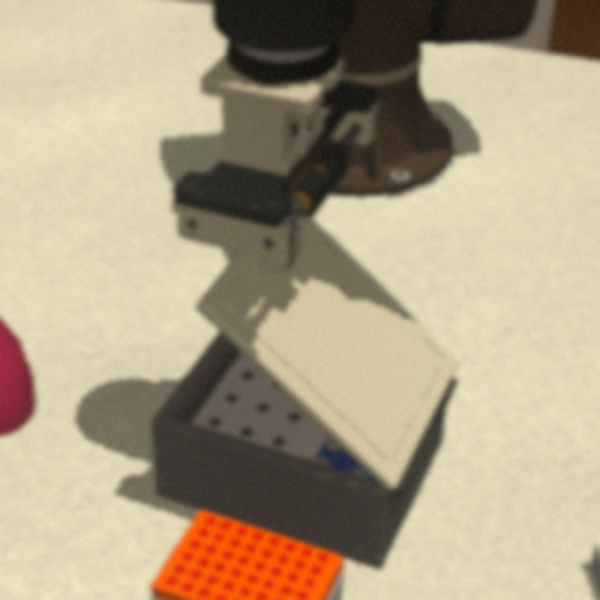

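Request:
move_arm --rows '[{"delta_rot": [0, 0, 0], "delta_pos": [-0.1, -0.7, -1.0], "hand": 0}, {"delta_rot": [0, 0, 0], "delta_pos": [-0.1, -0.7, -1.0], "hand": 0}, {"delta_rot": [0, 0, 0], "delta_pos": [0, -0.6, -1.1], "hand": 0}, {"delta_rot": [0, 0, 0], "delta_pos": [0, -0.6, -1.1], "hand": 0}, {"delta_rot": [0, 0, 0], "delta_pos": [0, -0.5, -1.2], "hand": 0}, {"delta_rot": [0, 0, 0], "delta_pos": [0, -0.4, -1.1], "hand": 0}, {"delta_rot": [0, 0, 0], "delta_pos": [0, -0.3, -1.1], "hand": 0}, {"delta_rot": [0, 0, 0], "delta_pos": [0, -0.2, -1.0], "hand": 0}, {"delta_rot": [0, 0, 0], "delta_pos": [0, 0, -0.7], "hand": 0}, {"delta_rot": [0, 0, 0], "delta_pos": [0, 0, -0.5], "hand": 0}]'

```text
t: 16.85
eef_pos: [0.5371, 0.041, 0.1024]
ee_rot: [3.141, -0.0, -1.655]
force: [-0.4, -0.5, 0.7]
width: 0.0008
```

Request:
move_arm --rows '[{"delta_rot": [0, 0, 0], "delta_pos": [0, 0, -0.3], "hand": 0}, {"delta_rot": [0, 0, 0], "delta_pos": [0, 0, -0.3], "hand": 0}, {"delta_rot": [0, 0, 0], "delta_pos": [0, 0, -0.2], "hand": 0}, {"delta_rot": [0, 0, 0], "delta_pos": [0, 0, 0], "hand": 0}, {"delta_rot": [0, 0, 0], "delta_pos": [0, 0, -0.1], "hand": 0}, {"delta_rot": [0, 0, 0], "delta_pos": [0, 0, 0], "hand": 0}, {"delta_rot": [0, 0, 0], "delta_pos": [0, 0, 0], "hand": 0}, {"delta_rot": [0, 0, 0], "delta_pos": [0, 0, 0], "hand": 0}, {"delta_rot": [0, 0, 0], "delta_pos": [0, 0, 0], "hand": 0}, {"delta_rot": [0, 0, 0], "delta_pos": [0, 0, 0], "hand": 0}]'

```text
t: 17.85
eef_pos: [0.5372, 0.041, 0.0942]
ee_rot: [-3.142, 0.0, -1.655]
force: [-1.3, 0.1, 0.3]
width: 0.0006
```

Request:
move_arm --rows '[{"delta_rot": [0, 0, 0], "delta_pos": [0, 0, -0.1], "hand": 0}, {"delta_rot": [0, 0, 0], "delta_pos": [0, 0, 0], "hand": 0}, {"delta_rot": [0, 0, 0], "delta_pos": [0, 0, -0.1], "hand": 0}, {"delta_rot": [0, 0, 0], "delta_pos": [0, 0, 0], "hand": 0}, {"delta_rot": [0, 0, 0], "delta_pos": [0, 0, -0.1], "hand": 0}, {"delta_rot": [0, 0, 0], "delta_pos": [0, 0, 0], "hand": 0}, {"delta_rot": [0, 0, 0], "delta_pos": [0, 0, 0], "hand": 0}, {"delta_rot": [0, 0, 0], "delta_pos": [0, 0, 0], "hand": 0}, {"delta_rot": [0, 0, 0], "delta_pos": [0, 0, 0], "hand": 0}, {"delta_rot": [0, 0, 0], "delta_pos": [0, 0, 0], "hand": 0}]'

```text
t: 18.85
eef_pos: [0.5371, 0.0409, 0.0918]
ee_rot: [-3.141, -0.0, -1.655]
force: [-3.6, 0.4, 7.1]
width: 0.0003
```

Stop felt (7 N at the expected height). Lift away and verify.

Request:
move_arm --rows '[{"delta_rot": [0, 0, 0], "delta_pos": [0, 0, -0.1], "hand": 0}, {"delta_rot": [0, 0, 0], "delta_pos": [0, 0, 0], "hand": 0}, {"delta_rot": [0, 0, 0], "delta_pos": [0, 0, 0.5], "hand": 0}, {"delta_rot": [0, 0, 0], "delta_pos": [0, 0, 2], "hand": 0}, {"delta_rot": [0, 0, 0], "delta_pos": [0, 0, 4.5], "hand": 0}, {"delta_rot": [0, 0, 0], "delta_pos": [0, 0, 4.5], "hand": 0}, {"delta_rot": [0, 0, 0], "delta_pos": [0, 0, 4.5], "hand": 0}, {"delta_rot": [0, 0, 0], "delta_pos": [0, 0, 4.5], "hand": 0}, {"delta_rot": [0, 0, 0], "delta_pos": [0, 0, 4], "hand": 0}, {"delta_rot": [0, 0, 0], "delta_pos": [0, 0, 0], "hand": 0}]'

```text
t: 19.85
eef_pos: [0.5395, 0.0412, 0.3415]
ee_rot: [-3.132, 0.003, -1.655]
force: [-0.3, 0.6, -0.5]
width: 0.0006
```

```bash
python3 - <<'E'
from h import *
im=grab_frame('scene'); cv2.imwrite('pics/scf.png',im)
a=cv2.convertScaleAbs(cv2.resize(im[110:270,240:400],(600,600),interpolation=cv2.INTER_CUBIC),alpha=1.5)
ex=np.array([.9968,-.08,0]);ey=np.array([.08,.9968,0]);c=np.array([.5437,.107,0])
for th in (0,.045,.1):
  P=[c+ex*sx+ey*(.1-.2*np.cos(th)+.01*np.sin(th))+np.array([0,0,.086+.2*np.sin(th)+.01*np.cos(th)]) for sx in (.08,-.08)]
  print(th,((proj('scene',P)-[240,110]+.4)*3.75).round(0).tolist())
cv2.imwrite('pics/scf1.png',a)
im=grab_frame('side'); cv2.imwrite('pics/sdf.png',cv2.convertScaleAbs(im,alpha=1.4))
E
```

```text
0 [[57.0, 375.0], [172.0, 222.0]]
0.045 [[58.0, 364.0], [173.0, 210.0]]
0.1 [[59.0, 350.0], [175.0, 197.0]]
```

View pics/scf1.png

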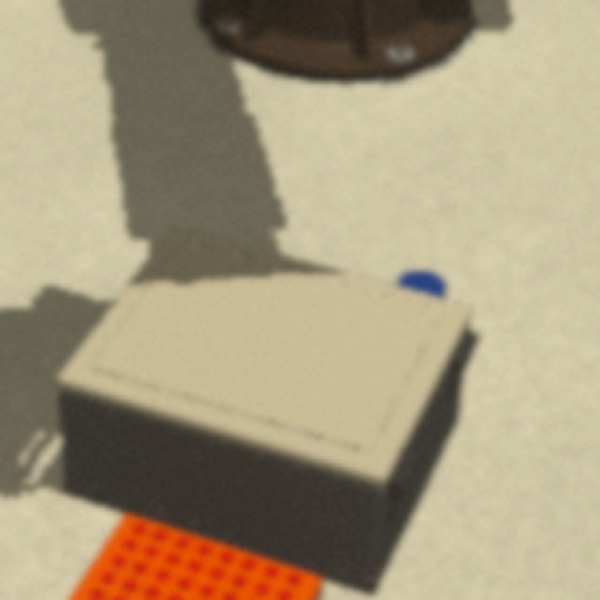

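View pics/sdf.png

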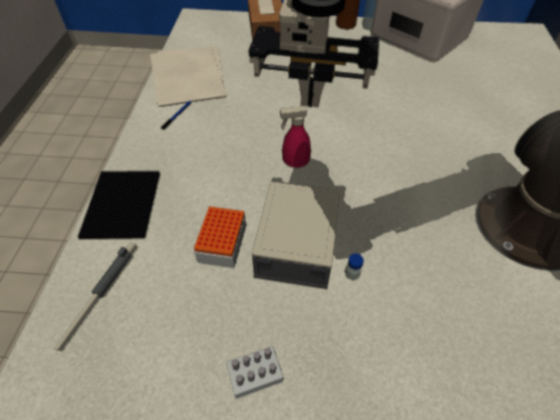

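Cover's free corner is at (59,378), against a predicted (57,375) for fully shut. Box base corners (60,487) and (375,590) are unchanged, and all bystanders are where they started. Handing in.

```bash
python3 - <<'E'
from station import *
print(get_state()['t']); print(job_done())
E
```

```text
19.95
the job is handed in; nothing more can be done
None
```

The cool box is closed, and I handed the job in at about 20 s of the 58 s allowed. No verdict was reported. With the closed fingertips I pushed the flap flat first, while the cover was still upright, and then swung the cover shut over it.

**Flap:** I felt its stop at about 6 N. In the scene view its far edge corner was 1–2 pixels from where a flat flap should be.

**Cover:** I felt its stop at about 7 N. Its free corner was within 3 pixels of the position predicted for fully shut. The flap can't be seen under the closed cover, so its final state rests on the check I made before closing.

**Box and bystanders:** By eye, the box corners and all four bystanders were at the same pixels as at the start. The arm had been lifted clear.

**One disagreement:** the closed fingertips sat about 4 mm behind the TCP, not 22 mm ahead of it as stated. The first press therefore left the flap at about 0.15 rad. I kept pressing in small steps until I felt the stop.

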